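Find the ribbon winder with the dragging bearing and mark it

ROBOT

A 7-joint arm with a two-finger parallel gripper is mounted at the origin on the work surface. World frame = base frame: x ahead of the robot, y to its left, z up, the work surface at z = 0. Lengths are in m, angles in rad, forces in N, time in s.
With the tool pointing down it reaches from about 0.425 to 1.025 m from the base axis. Payload 3.6 kg.
Tool frame: the origin (TCP) lies between the finger pads; the fingertips stand 8 mm ahead of it and the grasp point (between the pads) lies 11 mm behind it; z points along the fingers, y is the line along which they close (so a half turn about z gives the same grasp; the last joint's range is limited). The gripper opens to 85 mm and grips with 20 to 120 N. Pads are 22 mm wide; open, the fingers measure 114 mm over their backs; the gripper's body (76 mm by 85 mm) begins 54 mm behind the grasp point. The pads swing forward as they close: fully open they stand 13 mm farther back than shut.
Start: joints at [1.089, 0.591, 0.048, 1.609, -0.033, 0.943, -0.034], TCP at [0.274, -0.671, 0.239] pointing down, gripper open.
Joint ranges: [-2.69, 2.69], [-0.47, 2.24], [-1.27, 1.36], [0.19, 2.51], [-1.53, 4.68], [0.08, 2.07], [-3.09, 3.09]. Speed limits (rad/s): [2.57, 2.57, 3.14, 3.14, 3.14, 3.14, 3.14].

INTERFACE

Orientations are given as a unit quaternion [x, y, z, w].
In Python, from station import ctrl, snapshot, job gives the robot as it stands. The module is installed in compiled form; this text tells all that it offers.
- The arm moves only by the tool move_arm, never from a script. Its argument "plan" is a list of rows, each a list of 2 entries, a list of its own where there are three numbers: the shift along the tool's x, y, z in cm, then the turn, a rotation vector about the tool's x, y, z in rad. In form: [[[x, y, z], [ax, ay, az]], ...]. A call has 1 to 10 rows; each row is the pose to reach, as a shift and turn from the pose commanded when the call began, along the tool's axes at that moment; what a row does not reach only later rows make up. A row lasts 1/8 s, in which the tool goes at most 62.5 mm and 10.7 degrees, less where a joint would pass 70% of its speed; a pose out of reach is approached as far as the arm can. A call with a gripper value outside its range is refused whole. "grip" is the finger opening in cm, from 0 to 8.54, set as the call begins (left out, the last holds). The fingers move at their own pace and stop on an object; the grip force is fixed at half the most. Time passes only in rows, so rows that repeat a pose let the fingers close. It gives the time, the measured TCP pose, the force, the opening and the grip force at its end, in the units of the state.
- ctrl.sense(): the state, without advancing time (a new reading comes with each control period).
- snapshot(name): name is "scene" or "top" or "wrist"; returns a dict with "image" (420x560x3 uint8, red, green, blue), "fx", "fy", "cx", "cy" (pixels), "position" and "rotation" of the camera in the world. Camera axes: x right, y down, z forward; pixel columns grow to the right and rows downward; lengths in m; the calibration is good to about 2 mm. A picture is of the moment at which its call begins. There is no depth.
- job.sign_off(): hands the job in; it is judged then, once.
The state is a dict: "clock": time; "joints": joint angles; "qvel": joint speeds; "tau": joint torques, N m; "tcp_pos": TCP position; "ee_rot": TCP orientation; "force": force on the tool from outside, world axes, zero at the start; "ft_torque": the same for the moment, N m; "width": finger opening in m; "grasp_force": force on a finger pad.
Only numpy, scipy, OpenCV 4.12 (cv2) and the standard library are available. Lean on these libraries where they do the work, as an engineer would, in place of code of your own. Each camera call takes 0.05 s, during which the arm holds its last target. There are 200 camera calls.

TASK

One of the three ribbon winders on the milliner's bench has a bearing fouled with lint. Push each winder gently round by its crank peg with shut fingers (do not grip it), about a quarter turn, leave it there, and feel which one drags; then put the red collar over the axle pin of the dragging winder, fully down on its shoulder, and let go. Do not force the winders or the pins, and leave the glue, thread and pin jar alone.

Things in the scene. Friction and masses are not known exactly. Their poses are not given: they have to be found in the camera images.
- winder_a: turning part of ribbon winder a (three look-alikes, empty): a pale wood disc, 100 mm across, 8 mm thick, with a black crank peg standing on it. Origin: on the vertical turning axis at the disc's underside, 34 mm above the table; z up, x from the axis towards the peg. Turns either way without stops and stays where it is left
- stand_a: fixed stand of winder a, green and dark grey, 92 mm across, bearing inside, axle pin up its middle; origin on the axis at the table top. Two of the three bearings run smoothly (about 0.4 N at the peg turns the disc), one is fouled and drags (about 7 N at the peg while turning, 3 to 6 N left when the push halts; even all round, either way); which one changes each start, unseen
- peg_a (a point): top centre of winder_a's black crank peg: 12 mm across, stands 33 mm above the disc (top 75 mm above the table), 36 mm from the turning axis; moves round with the disc
- axle_a (a point): centre of the steel shoulder of winder_a's fixed, non-turning axle, 46 mm above the table and 4 mm above the disc's top; the shoulder is 22 mm across; above it stands the axle pin, 12 mm across and 30 mm high, its last 6 mm tapered
- winder_b: turning part of ribbon winder b (three look-alikes, empty): a pale wood disc, 100 mm across, 8 mm thick, with a black crank peg standing on it. Origin: on the vertical turning axis at the disc's underside, 34 mm above the table; z up, x from the axis towards the peg. Turns either way without stops and stays where it is left
- stand_b: fixed stand of winder b, green and dark grey, 92 mm across, bearing inside, axle pin up its middle; origin on the axis at the table top. Two of the three bearings run smoothly (about 0.4 N at the peg turns the disc), one is fouled and drags (about 7 N at the peg while turning, 3 to 6 N left when the push halts; even all round, either way); which one changes each start, unseen
- peg_b (a point): top centre of winder_b's black crank peg: 12 mm across, stands 33 mm above the disc (top 75 mm above the table), 36 mm from the turning axis; moves round with the disc
- axle_b (a point): centre of the steel shoulder of winder_b's fixed, non-turning axle, 46 mm above the table and 4 mm above the disc's top; the shoulder is 22 mm across; above it stands the axle pin, 12 mm across and 30 mm high, its last 6 mm tapered
- winder_c: turning part of ribbon winder c (three look-alikes, empty): a pale wood disc, 100 mm across, 8 mm thick, with a black crank peg standing on it. Origin: on the vertical turning axis at the disc's underside, 34 mm above the table; z up, x from the axis towards the peg. Turns either way without stops and stays where it is left
- stand_c: fixed stand of winder c, green and dark grey, 92 mm across, bearing inside, axle pin up its middle; origin on the axis at the table top. Two of the three bearings run smoothly (about 0.4 N at the peg turns the disc), one is fouled and drags (about 7 N at the peg while turning, 3 to 6 N left when the push halts; even all round, either way); which one changes each start, unseen
- peg_c (a point): top centre of winder_c's black crank peg: 12 mm across, stands 33 mm above the disc (top 75 mm above the table), 36 mm from the turning axis; moves round with the disc
- axle_c (a point): centre of the steel shoulder of winder_c's fixed, non-turning axle, 46 mm above the table and 4 mm above the disc's top; the shoulder is 22 mm across; above it stands the axle pin, 12 mm across and 30 mm high, its last 6 mm tapered
- collar: loose red plastic collar (a tube, the 'out of use' marker): 30 mm outside, bore 15.6 mm right through, 65 mm tall, 50 g, standing upright on the table. Origin: centre of its underside, z up its axis. It fits over an axle pin with 1.8 mm play all round and then stands on the shoulder
- glue: bystander: amber glue bottle, 44 mm across, 100 mm tall, upright; origin at the centre of its underside
- thread: bystander: purple thread spool, 40 mm across, 50 mm tall, upright; origin at the centre of its underside
- pins: bystander: clear pin jar with a brass lid, 60 mm across, 55 mm tall, upright; origin at the centre of its underside
Things that resemble listed ones, but are neither listed nor needed, are in the scene too. What is shaped like the collar but green or turquoise is not meant. What is shaped like the stand_a but purple is not meant.

How it is judged:
On the way:
1. all three winders have been turned by their pegs: every peg stands at least 35 mm (about 58 degrees of turn) from where it started (distance of each of peg_a, peg_b, peg_c from where it was at the start of the episode above 0.035 m), for 0.1 s.
At the end, for the whole second after the job is handed in: the red collar stands at rest on the shoulder of the dragging winder's axle, over its pin: within 5 mm of the axle's axis and 3 mm of the shoulder's height, upright within 0.15 rad, released (((contact force between winder_a and anything else above 3 N and horizontal distance between collar and axle_a below 0.005 m and z of collar in the frame of axle_a between -0.003 and 0.003 m) or (contact force between winder_b and anything else above 3 N and horizontal distance between collar and axle_b below 0.005 m and z of collar in the frame of axle_b between -0.003 and 0.003 m) or (contact force between winder_c and anything else above 3 N and horizontal distance between collar and axle_c below 0.005 m and z of collar in the frame of axle_c between -0.003 and 0.003 m)) and angle between collar's own z axis and vertical below 0.15 rad and linear speed of collar below 0.01 m/s); the robot touches nothing.
It fails at once if a winder is pushed or gripped with more than 16 N (contact force between any of the fingers, the arm and winder_a above 16 N or contact force between any of the fingers, the arm and winder_b above 16 N or contact force between any of the fingers, the arm and winder_c above 16 N).
It fails at once if the collar is pressed on a winder or pin with more than 20 N (contact force between collar and stand_a above 20 N or contact force between collar and stand_b above 20 N or contact force between collar and stand_c above 20 N).
It fails at once if the glue, thread or pin jar is moved by more than 15 mm (distance of any of glue, thread, pins from where it was at the start of the episode above 0.015 m).
It also fails if it takes over 72 s, if anything falls off the work surface, if the arm or the gripper's body presses on something with over 40 N, if the wrist force passes 120 N, or if a joint passes its speed limit or range.

## Working session

There is one attempt and no reset: what is moved stays moved. The work goes in short steps, Python scripts to look and compute and a tool call to move; the robot and the scene stay as the last step left them, time stands still between calls to the robot, and variables do not carry over. Pictures are saved under pics/ and viewed, at most 10 in all, crops included, and the job is handed in when it is done.

Besides the shell and the picture viewer there is one more tool, called after "Request:" in YAML: its name, and indented under it one key for each argument. move_arm: Moves the arm, as the interface text tells. Its arguments: {"type":"object","properties":{"plan":{"type":"array"},"grip":{"type":"number"}},"required":["plan"]}

```bash
mkdir -p pics; python3 - <<'E'
from station import ctrl, snapshot, job
import cv2,pickle
s=ctrl.sense(); print(s)
for n in ("scene","top"):
    d=snapshot(n); pickle.dump(d,open(f"{n}.pkl","wb"))
    cv2.imwrite(f"pics/{n}0.png",d["image"][:,:,::-1]); print(n,d["fx"],d["cx"],d["cy"],d["position"],d["rotation"])
E
```

```text
{'clock': 0.0, 'joints': array([ 1.08951092,  0.59211798,  0.04830616,  1.60984311, -0.0332763 ,
        0.94268626, -0.03369534]), 'qvel': array([-1.05967563e-03, -8.77319774e-05, -2.87005264e-03,  9.42097595e-04,
       -4.24428170e-04,  5.13972371e-04, -4.59608972e-04]), 'tau': array([ 2.14456600e-04, -5.48700821e+01,  1.54637732e+00, -1.98128057e+01,
        9.25183995e-03,  8.73091078e-03, -7.59677121e-07]), 'tcp_pos': array([ 0.27384047, -0.67041439,  0.23813413]), 'ee_rot': array([ 9.81252010e-01,  1.92725780e-01, -2.89837911e-04, -1.08719841e-03]), 'force': array([0.04230115, 0.36976674, 0.11301796]), 'ft_torque': array([-0.03575381,  0.0358902 ,  0.01488343]), 'grasp_force': 0.0, 'width': 0.08559439977656015}
scene 526.2626858131262 275.1821463797323 220.5918437854736 [1.19299045 0.62584591 0.75331641] [ 0.32832252  0.83420027 -0.40764437 -0.17360965]
top 460.6203277974686 284.3923401178152 212.9368612013169 [0.46006217 0.00493602 1.18049885] [-0.69666365  0.71549756 -0.03705247  0.03674404]
```

View pics/top0.png

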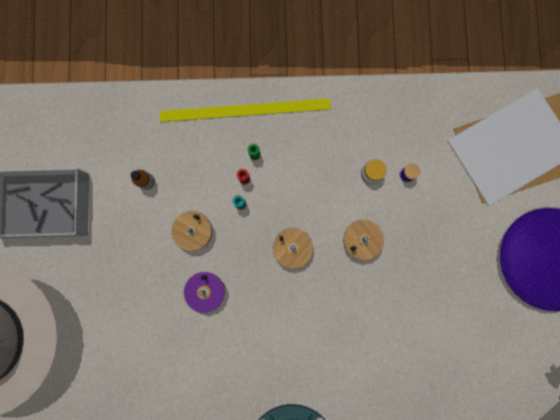

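View pics/scene0.png

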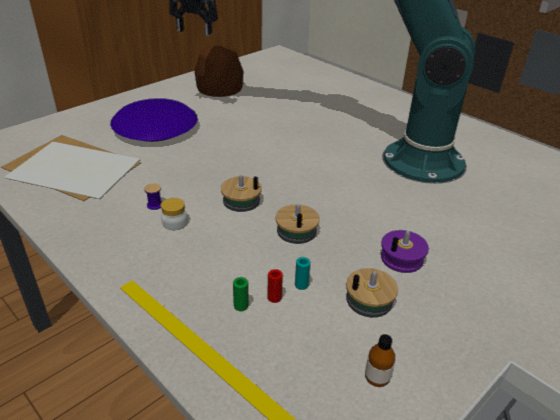

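The top view shows the wood winders at (192,231), (293,249) and (364,240). The red collar is at (243,176), between the green decoy (254,151) and the turquoise one (239,202), and the purple stand decoy is at (204,292). In the scene view the winders are at (372,290), (298,222) and (241,192), and the collar at (275,286).

```bash
cat > h.py <<'E'
import numpy as np,cv2
from scipy.spatial.transform import Rotation as R
def ray(d,uv):
    v=R.from_quat(d["rotation"]).apply([(uv[0]-d["cx"])/d["fx"],(uv[1]-d["cy"])/d["fy"],1]); return np.array(d["position"]),v
def onz(d,uv,z):
    p,v=ray(d,uv); return p+v*(z-p[2])/v[2]
def proj(d,P):
    c=R.from_quat(d["rotation"]).inv().apply(np.array(P)-d["position"]); return np.array([d["cx"]+d["fx"]*c[0]/c[2],d["cy"]+d["fy"]*c[1]/c[2]])
def two(d1,u1,d2,u2):
    p,v=ray(d1,u1);q,w=ray(d2,u2);t=np.linalg.lstsq(np.c_[v,-w],q-p,rcond=None)[0];a=p+v*t[0];b=q+w*t[1];return (a+b)/2,np.linalg.norm(a-b)
def blobs(mask,amin):
    n,l,s,c=cv2.connectedComponentsWithStats(mask.astype(np.uint8)); return [(s[i,4],c[i],l==i) for i in range(1,n) if s[i,4]>=amin]
E
python3 - <<'E'
import pickle
from h import *
np.set_printoptions(precision=4,suppress=True)
for n in("top","scene"):
    d=pickle.load(open(n+".pkl","rb")); im=d["image"]; hsv=cv2.cvtColor(im,cv2.COLOR_RGB2HSV); H,S,V=cv2.split(hsv)
    wood=(H>8)&(H<24)&(S>70)&(V>120)
    for a,c,m in blobs(wood,500):
        if c[1]<125 and n=="top" or a>4000 or (n=="scene" and c[0]<210): continue
        k,_=cv2.findContours(m.astype(np.uint8),cv2.RETR_EXTERNAL,cv2.CHAIN_APPROX_NONE); hull=cv2.convexHull(k[0]); e=cv2.fitEllipse(hull)
        print(n,"disc",a,e,onz(d,e[0],.042), "dia",e[1][0]/d["fx"]*1.14)
        fm=np.zeros(H.shape,np.uint8); 
        big=cv2.ellipse(fm.copy(),(e[0],e[1],e[2]),1,-1)>0
        if n=="scene": big|=np.roll(big,-12,0)
        for a2,c2,m2 in blobs(big&(V<70),8): print("   dark",a2,c2,onz(d,c2,.07),np.argwhere(m2).min(0)[::-1])
    for nm,mk in(("red",((H<8)|(H>172))&(S>150)&(V>60)),("green",(H>50)&(H<75)&(S>120)),("turq",(H>80)&(H<98)&(S>120)),("purple",(H>120)&(H<160)&(S>120))):
        for a,c,m in blobs(mk,25):
            r=np.argwhere(m); print(n,nm,a,c,onz(d,c,.0325),"rows",r[:,0].min(),r[:,0].max(),"cols",r[:,1].min(),r[:,1].max())
E
```

```text
top disc 1123 ((190.76034545898438, 230.56005859375), (38.94745635986328, 40.173099517822266), 43.445404052734375) [0.5417 0.2357 0.042 ] dia 0.09639196876644693
   dark 19 [196.3158 216.8421] [0.5726 0.2164 0.07  ] [194 215]
top disc 1146 ((363.465576171875, 239.48184204101562), (38.947940826416016, 40.506874084472656), 135.261962890625) [ 0.5082 -0.1906  0.042 ] dia 0.0963931677840256
   dark 16 [353.    248.375] [ 0.4864 -0.1597  0.07  ] [351 247]
top disc 1165 ((292.45147705078125, 247.87387084960938), (39.693241119384766, 40.05503463745117), 158.2977752685547) [ 0.4922 -0.0147  0.042 ] dia 0.09823772887416912
   dark 11 [281.0909 238.3636] [0.515  0.0125 0.07  ] [280 237]
top red 94 [242.6064 175.4574] [0.6784 0.1059 0.0325] rows 170 181 cols 237 247
top green 122 [253.5902 150.9836] [0.7407 0.0769 0.0325] rows 144 158 cols 248 258
top turq 102 [238.7941 201.7843] [0.6116 0.1166 0.0325] rows 196 208 cols 233 244
top purple 46 [403.6522 176.1522] [ 0.6657 -0.3009  0.0325] rows 170 181 cols 400 410
top purple 4992 [533.7173 258.0998] [ 0.4513 -0.6121  0.0325] rows 208 310 cols 500
[... 850 characters left out ...]
s 268 281
scene green 32 [239.4688 203.625 ] [ 0.5488 -0.1496  0.0325] rows 202 205 cols 233 247
scene green 433 [240.3834 293.5289] [0.7386 0.0753 0.0325] rows 277 310 cols 233 247
scene turq 3549 [435.2175  71.7563] [-0.5174 -0.3024  0.0325] rows 0 145 cols 399 474
scene turq 960 [421.5333 161.0073] [0.0587 0.0259 0.0325] rows 140 181 cols 385 458
scene turq 397 [302.0554 272.5264] [0.6095 0.1138 0.0325] rows 257 288 cols 295 309
scene purple 2808 [153.3479 119.7397] [ 0.4608 -0.6463  0.0325] rows 99 140 cols 111 196
scene purple 195 [153.4974 200.5744] [ 0.6912 -0.2936  0.0325] rows 192 208 cols 147 160
scene purple 1316 [403.4438 252.0859] [0.4056 0.2141 0.0325] rows 231 271 cols 381 427
```

Request:
move_arm:
  plan:
    - [[36.6,-40.4,10],[0,0,0.388]]
    - [[36.6,-40.4,10],[0,0,0.388]]
    - [[36.6,-40.4,10],[0,0,0.388]]
    - [[36.6,-40.4,10],[0,0,0.388]]
    - [[36.6,-40.4,10],[0,0,0.388]]
    - [[36.6,-40.4,10],[0,0,0.388]]
    - [[36.6,-40.4,10],[0,0,0.388]]
    - [[36.6,-40.4,10],[0,0,0.388]]
    - [[36.6,-40.4,10],[0,0,0.388]]
    - [[36.6,-40.4,10],[0,0,0.388]]
  grip: 0

```text
clock: 1.35
tcp_pos: [0.4615, -0.1533, 0.1384]
ee_rot: [1.0, 0.005, -0.001, -0.001]
force: [0.1, -0.8, 0.3]
width: 0.0001
grasp_force: 0.0
```

```bash
python3 - <<'E'
from station import snapshot,ctrl
import pickle
from h import *
d=snapshot("wrist"); cv2.imwrite("pics/w1.png",d["image"][:,:,::-1]); pickle.dump(d,open("w1.pkl","wb"))
print(d["position"],d["fx"],ctrl.sense()["tcp_pos"])
for P in([.510,-.190,.046],[.510,-.190,.076],[.489,-.161,.075],[.46,-.155,.13]): print(P,proj(d,P))
E
```

```text
[ 0.52725346 -0.15374075  0.27264771] 377.8324707394755 [ 0.460646   -0.15629174  0.13877232]
[0.51, -0.19, 0.046] [346.158404   130.88802534]
[0.51, -0.19, 0.076] [355.25641893 135.47961643]
[0.489, -0.161, 0.075] [298.06340764 174.74924326]
[0.46, -0.155, 0.13] [286.57354494 269.62823683]
```

View pics/w1.png

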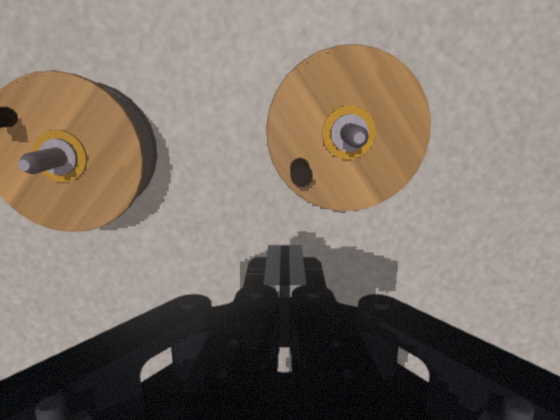

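Predicted and seen positions agree: the shoulder is at about (347,131) and the peg at about (301,172). The shut fingertips are at (285,265), on the −x side of the peg, so I'll lower and push along +x.

Request:
move_arm:
  plan:
    - [[0,0.2,4],[0,0,0]]
    - [[0,0.2,7],[0,0,0]]
    - [[0,0.2,7.7],[0,0,0]]
    - [[0.4,0.2,7.7],[0,0,0]]
    - [[0.7,0.2,7.7],[0,0,0]]
    - [[1.0,0.2,7.7],[0,0,0]]
    - [[1.3,0.2,7.7],[0,0,0]]
    - [[1.6,0.2,7.7],[0,0,0]]
    - [[1.9,0.2,7.7],[0,0,0]]
    - [[2.2,0.2,7.7],[0,0,0]]

```text
clock: 2.65
tcp_pos: [0.4825, -0.1607, 0.0623]
ee_rot: [1.0, -0.0, 0.0, 0.0]
force: [-0.1, 0.2, 0.1]
width: 0.0001
grasp_force: 0.3
```

Request:
move_arm:
  plan:
    - [[0.3,0,0],[0,0,0]]
    - [[0.6,0,0],[0,0,0]]
    - [[0.9,0,0],[0,0,0]]
    - [[1.2,0,0],[0,0,0]]
    - [[1.5,0,0],[0,0,0]]
    - [[1.8,0,0],[0,0,0]]
    - [[2.1,0,0],[0,0,0]]
    - [[2.4,0,0],[0,0,0]]

```text
clock: 3.65
tcp_pos: [0.5063, -0.161, 0.0623]
ee_rot: [1.0, -0.0, -0.0, 0.0]
force: [-0.0, -1.1, 0.5]
width: -0.0003
grasp_force: 0.2
```

Request:
move_arm:
  plan:
    - [[0.3,0,0],[0,0,0]]
    - [[0.6,0,0],[0,0,0]]
    - [[0.9,0,0],[0,0,0]]

```text
clock: 4.03
tcp_pos: [0.5152, -0.1608, 0.0623]
ee_rot: [1.0, -0.0, -0.0, 0.0]
force: [-1.3, -1.3, 0.2]
width: 0.0001
grasp_force: 0.4
```

```bash
python3 - <<'E'
from station import snapshot,ctrl
import pickle
from h import *
d=snapshot("wrist"); cv2.imwrite("pics/w2.png",d["image"][:,:,::-1]); s=ctrl.sense(); print(s["force"],s["tcp_pos"],s["clock"])
print(proj(d,[.51,-.19,.046]))
E
```

```text
[-0.10738991 -0.13186697 -0.02444842] [ 0.51584193 -0.16085233  0.06230417] 4.075
[349.65719965 269.55439437]
```

View pics/w2.png

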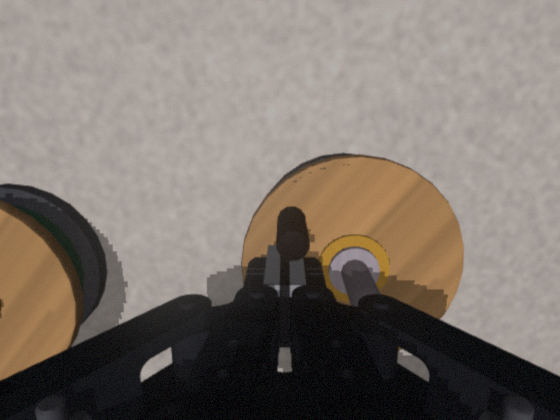

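Winder 3's peg has moved about 75° round; its base is at (292,215), ahead of the fingertips, and the force was near zero, so it runs smoothly. Next is the middle winder, pushed along −x.

Request:
move_arm:
  plan:
    - [[-1.5,0,0],[0,0,0]]
    - [[-1.5,0,-6],[0,0,0]]
    - [[-1,-2,-7],[0,0,0]]
    - [[0,-8,-7],[0,0,0]]
    - [[1.5,-14,-7],[0,0,0]]
    - [[2.8,-17.9,-7],[0,0,0]]
    - [[2.8,-17.9,-7],[0,0,0]]
    - [[2.8,-17.9,-4],[0,0,0]]
    - [[2.8,-17.9,0],[0,0,0]]
    - [[2.6,-17.9,0],[0,0,0]]

```text
clock: 5.32
tcp_pos: [0.5378, 0.0166, 0.0602]
ee_rot: [1.0, -0.001, -0.003, 0.001]
force: [-0.4, -0.3, -0.2]
width: 0.0001
grasp_force: 0.0
```

Request:
move_arm:
  plan:
    - [[-0.3,0,0],[0,0,0]]
    - [[-0.6,0,0],[0,0,0]]
    - [[-0.9,0,0],[0,0,0]]
    - [[-1.2,0,0],[0,0,0]]
    - [[-1.5,0,0],[0,0,0]]
    - [[-1.8,0,0],[0,0,0]]
    - [[-2.1,0,0],[0,0,0]]
    - [[-2.4,0,0],[0,0,0]]
    - [[-2.7,0,0],[0,0,0]]

```text
clock: 6.45
tcp_pos: [0.5138, 0.0181, 0.0622]
ee_rot: [1.0, -0.0, -0.0, 0.0]
force: [0.4, 0.4, 0.0]
width: -0.0001
grasp_force: 0.2
```

Request:
move_arm:
  plan:
    - [[-0.3,0,0],[0,0,0]]
    - [[-0.6,0,0],[0,0,0]]
    - [[-0.9,0,0],[0,0,0]]
    - [[-1.2,0,0],[0,0,0]]
    - [[-1.5,0,0],[0,0,0]]
    - [[-1.8,0,0],[0,0,0]]
    - [[-2.1,0,0],[0,0,0]]
    - [[-2.4,0,0],[0,0,0]]
    - [[-2.5,0,0],[0,0,0]]

```text
clock: 7.58
tcp_pos: [0.489, 0.0182, 0.0623]
ee_rot: [1.0, -0.0, -0.0, 0.0]
force: [0.0, 0.9, 0.3]
width: -0.0002
grasp_force: 0.3
```

Request:
move_arm:
  plan:
    - [[1.5,0,0],[0,0,0]]
    - [[1.5,0,-6],[0,0,0]]
    - [[3,-2,-7],[0,0,0]]
    - [[5,-8,-7],[0,0,0]]
    - [[7.5,-13,-7],[0,0,0]]
    - [[8.6,-16.4,-7],[0,0,0]]
    - [[8.6,-16.4,-7],[0,0,0]]
    - [[8.6,-16.4,-4],[0,0,0]]
    - [[8.6,-16.4,0],[0,0,0]]
    - [[8.6,-16.4,0],[0,0,0]]

```text
clock: 8.82
tcp_pos: [0.5729, 0.18, 0.0599]
ee_rot: [1.0, -0.001, -0.003, 0.002]
force: [-0.7, 0.4, 0.3]
width: 0.0
grasp_force: 0.0
```

```bash
python3 - <<'E'
from station import snapshot,ctrl
import pickle
from h import *
d=snapshot("wrist"); cv2.imwrite("pics/w3.png",d["image"][:,:,::-1]); s=ctrl.sense(); print(s["force"],s["tcp_pos"],s["clock"])
print(proj(d,[.543,.2365,.046]),proj(d,[.573,.217,.075]))
E
```

```text
[-0.3534622   0.81246132  1.13271693] [0.57441659 0.18045516 0.06153771] 8.875
[155.29937889 323.14534334] [176.15447378 295.13895833]
```

View pics/w3.png

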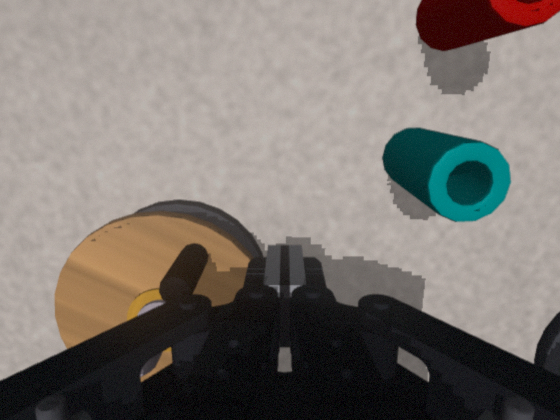

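The peg is at about (180,275), left of the fingertips at (285,265), and the path along +y is clear.

Request:
move_arm:
  plan:
    - [[0.1,-0.4,0],[0,0,0]]
    - [[0.1,-0.8,0],[0,0,0]]
    - [[0.1,-1.1,0],[0,0,0]]
    - [[0.1,-1.4,0],[0,0,0]]
    - [[0.1,-1.6,0],[0,0,0]]
    - [[0.1,-1.8,0],[0,0,0]]
    - [[0.1,-2.0,0],[0,0,0]]
    - [[0.1,-2.2,0],[0,0,0]]
    - [[0.1,-2.4,0],[0,0,0]]
    - [[0.1,-2.6,0],[0,0,0]]

```text
clock: 10.12
tcp_pos: [0.5787, 0.2038, 0.0626]
ee_rot: [1.0, -0.002, 0.002, 0.002]
force: [4.0, -7.9, 0.1]
width: 0.0001
grasp_force: 3.9
```

Request:
move_arm:
  plan:
    - [[0,-0.2,0],[0,0,0]]
    - [[0,-0.4,0],[0,0,0]]
    - [[0,-0.6,0],[0,0,0]]

```text
clock: 10.5
tcp_pos: [0.5806, 0.2095, 0.0628]
ee_rot: [1.0, -0.002, 0.004, 0.002]
force: [5.9, -7.6, -0.5]
width: -0.0003
grasp_force: 3.9
```

Request:
move_arm:
  plan:
    - [[0,-0.2,0],[0,0,0]]
    - [[0,-0.4,0],[0,0,0]]
    - [[0,-0.6,0],[0,0,0]]
    - [[0,-0.8,0],[0,0,0]]
    - [[0,-1.0,0],[0,0,0]]

```text
clock: 11.12
tcp_pos: [0.5802, 0.2211, 0.063]
ee_rot: [1.0, -0.002, 0.003, 0.001]
force: [5.1, -5.4, 0.4]
width: -0.0004
grasp_force: 2.9
```

Request:
move_arm:
  plan:
    - [[0,-0.2,0],[0,0,0]]
    - [[0,-0.4,0],[0,0,0]]
    - [[0,-0.6,0],[0,0,0]]
    - [[0,-0.8,0],[0,0,0]]
    - [[0,-1.0,0],[0,0,0]]

```text
clock: 11.75
tcp_pos: [0.5788, 0.2314, 0.0629]
ee_rot: [1.0, -0.001, 0.002, 0.001]
force: [2.3, -5.0, 2.9]
width: -0.0001
grasp_force: 2.6
```

Request:
move_arm:
  plan:
    - [[0,-0.2,0],[0,0,0]]
    - [[0,-0.4,0],[0,0,0]]
    - [[0,-0.6,0],[0,0,0]]
    - [[0,-0.8,0],[0,0,0]]
    - [[0,-1.0,0],[0,0,0]]

```text
clock: 12.38
tcp_pos: [0.5755, 0.2396, 0.0625]
ee_rot: [1.0, -0.001, -0.002, 0.003]
force: [-2.1, -8.1, 7.2]
width: -0.0002
grasp_force: 4.2
```

```bash
python3 - <<'E'
from station import snapshot,ctrl
import pickle
from h import *
d=snapshot("wrist"); cv2.imwrite("pics/w4.png",d["image"][:,:,::-1]); s=ctrl.sense(); print(s["force"],s["tcp_pos"],s["clock"])
for y in(.25,.255,.26,.265): print(y,proj(d,[.572,y,.042]),proj(d,[.572,y,.075]))
E
```

```text
[-2.05746106 -6.12243727  3.33677702] [0.57530857 0.23994921 0.06241958] 12.425
0.25 [258.75406457 262.00163138] [253.29746188 300.22832705]
0.255 [247.46179683 262.06497203] [239.35006848 300.31337243]
0.26 [236.16626755 262.12833097] [225.39769967 300.39844815]
0.265 [224.86747533 262.19170822] [211.44035277 300.48355422]
```

View pics/w4.png

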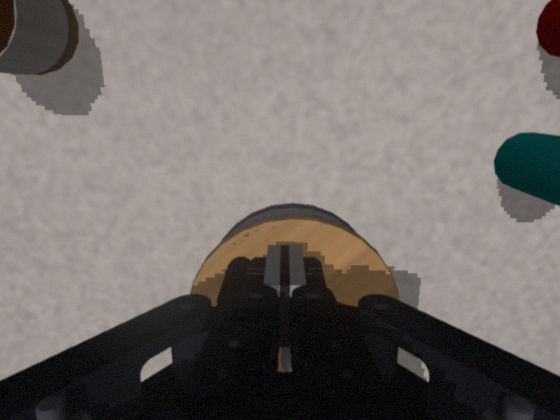

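The peg is beside the fingers at about (238,265), i.e. y ≈ 0.259, which is about 73° of turn. The push took 7–9 N, so this is the dragging winder. I'll back off and go to look at the collar.

Request:
move_arm:
  plan:
    - [[0,0.5,0],[0,0,0]]
    - [[0,1.5,0],[0,0,0]]
    - [[0,1.5,-5],[0,0,0]]
    - [[0.5,4,-10],[0,0,0]]
    - [[1.5,9,-10],[0,0,0]]
    - [[2.6,13.9,-10],[0,0,0]]
    - [[2.6,13.9,-10],[0,0,0]]
    - [[2.6,13.9,-10],[0,0,0]]
    - [[2.6,13.9,-10],[0,0,0]]

```text
clock: 13.55
tcp_pos: [0.6018, 0.1073, 0.162]
ee_rot: [1.0, 0.001, -0.0, -0.001]
force: [0.2, 0.8, -0.5]
width: -0.0002
grasp_force: 0.0
```

```bash
python3 - <<'E'
from station import snapshot,ctrl
import pickle
from h import *
d=snapshot("wrist"); cv2.imwrite("pics/w5.png",d["image"][:,:,::-1]); pickle.dump(d,open("w5.pkl","wb"))
t=snapshot("top"); cv2.imwrite("pics/top5.png",t["image"][:,:,::-1]); s=ctrl.sense(); print(s["force"],s["tcp_pos"],s["ee_rot"],s["clock"])
H,S,V=cv2.split(cv2.cvtColor(d["image"],cv2.COLOR_RGB2HSV))
for nm,mk in(("red",((H<8)|(H>172))&(S>150)&(V>60)),("green",(H>50)&(H<75)&(S>120)),("turq",(H>80)&(H<98)&(S>120))):
    for a,c,m in blobs(mk,300):
        hi=m&(V>np.percentile(V[m],50)); k,_=cv2.findContours(m.astype(np.uint8),cv2.RETR_CCOMP,cv2.CHAIN_APPROX_NONE)
        for q in k:
            if len(q)>20: e=cv2.fitEllipse(q); print(nm,a,len(q),e, onz(d,e[0],.065),onz(d,e[0],0))
H,S,V=cv2.split(cv2.cvtColor(t["image"],cv2.COLOR_RGB2HSV))
for uv in((191,230),(292,248),(363,239)):
    big=np.zeros(H.shape,np.uint8); cv2.circle(big,uv,19,1,-1)
    print([(a,c,onz(t,c,.07)) for a,c,m in blobs((big>0)&(V<70),8)])
E
```

```text
[ 0.34166716 -0.04059411  0.19610064] [0.60188668 0.10711458 0.16204914] [ 9.99999054e-01  1.30153579e-03 -2.20290229e-04 -3.86624921e-04] 13.65
red 1363 138 ((290.8943176269531, 85.45333862304688), (46.99903869628906, 49.882164001464844), 0.4359815716743469) [0.67595684 0.10289163 0.065     ] [0.67832498 0.10185066 0.        ]
red 1363 79 ((290.0981750488281, 85.92585754394531), (26.25162124633789, 28.508014678955078), 8.477702140808105) [0.67569131 0.10335614 0.065     ] [0.67798483 0.10244571 0.        ]
green 518 89 ((329.4691467285156, 7.023609638214111), (17.83928108215332, 40.230262756347656), 88.34741973876953) [0.71775448 0.08168697 0.065     ] [0.73186848 0.07468713 0.        ]
turq 1063 126 ((272.7812194824219, 192.76156616210938), (42.85824203491211, 43.97110366821289), 102.3184585571289) [0.61130185 0.11388055 0.065     ] [0.59550081 0.11592767 0.        ]
turq 1063 74 ((272.37744140625, 193.18704223632812), (25.509977340698242, 25.83450698852539), 88.50470733642578) [0.61102553 0.11413659 0.065     ] [0.59514684 0.11625566 0.        ]
[(np.int32(438), array([186.21689498, 228.21917808]), array([0.54564164, 0.24101029, 0.07      ])), (np.int32(171), array([202.98245614, 232.7251462 ]), array([0.53366153, 0.20059876, 0.07      ])), (np.int32(8), array([193.5  , 247.125]), array([0.49958841, 0.22369207, 0.07      ]))]
[(np.int32(11), array([280.36363636, 256.54545455]), array([0.47146678, 0.01536596, 0.07      ]))]
[(np.int32(13), array([353.23076923, 229.76923077]), array([ 0.53112675, -0.16216462,  0.07      ]))]
```

View pics/w5.png

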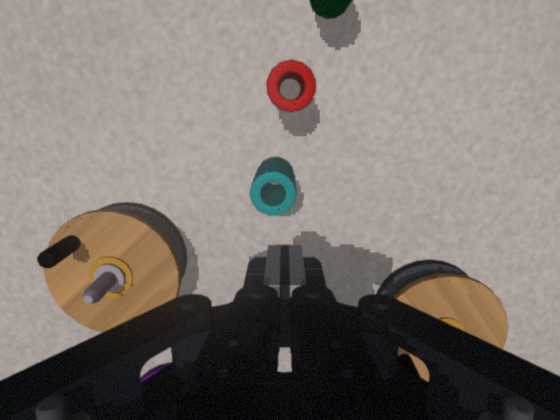

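The red collar is upright at (291,86), with both neighbours clear of the closing line along y. The dragging winder's pin is at about (110,275) with its peg at (60,250). The top view confirms that the other two pegs moved about 44 mm.

Request:
move_arm:
  plan:
    - [[3,0.4,0],[0,0,0]]
    - [[7.4,0.4,0],[0,0,0]]
    - [[7.4,0.4,1],[0,0,0]]
    - [[7.4,0.4,5],[0,0,0]]
    - [[7.4,0.4,9],[0,0,0]]
    - [[7.4,0.4,11.5],[0,0,0]]
    - [[7.4,0.4,12.1],[0,0,0]]
    - [[7.4,0.4,12.1],[0,0,0]]
  grip: 6.5

```text
clock: 14.65
tcp_pos: [0.6758, 0.1017, 0.0413]
ee_rot: [1.0, 0.0, -0.0, -0.0]
force: [-0.2, -0.0, 0.1]
width: 0.0652
grasp_force: 0.0
```

Request:
move_arm:
  plan:
    - [[0,0,0],[0,0,0]]
    - [[0,0,0],[0,0,0]]
    - [[0,0,0],[0,0,0]]
    - [[0,0,0],[0,0,0]]
    - [[0,0,0],[0,0,0]]
    - [[0,0,-0.5],[0,0,0]]
    - [[0,0,-2],[0,0,0]]
  grip: 0

```text
clock: 15.52
tcp_pos: [0.6752, 0.101, 0.0609]
ee_rot: [1.0, -0.0, -0.001, 0.0]
force: [-0.5, -0.5, 0.1]
width: 0.0278
grasp_force: 59.7
```

Request:
move_arm:
  plan:
    - [[0,0,-5],[0,0,0]]
    - [[-1,-1,-9],[0,0,0]]
    - [[-4,-3,-10],[0,0,0]]
    - [[-8,-6,-10],[0,0,0]]
    - [[-12,-8.5,-10],[0,0,0]]
    - [[-16,-11,-10],[0,0,0]]
    - [[-19,-13,-10],[0,0,0]]
    - [[-20,-13.6,-10],[0,0,0]]
    - [[-20,-13.6,-10],[0,0,0]]
    - [[-20,-13.6,-10],[0,0,0]]

```text
clock: 16.77
tcp_pos: [0.4781, 0.2363, 0.1617]
ee_rot: [1.0, -0.001, 0.001, 0.0]
force: [0.4, 0.4, -0.7]
width: 0.0281
grasp_force: 59.5
```

```bash
python3 - <<'E'
from station import snapshot,ctrl
import pickle
from h import *
d=snapshot("wrist"); cv2.imwrite("pics/w6.png",d["image"][:,:,::-1]); pickle.dump(d,open("w6.pkl","wb"))
s=ctrl.sense(); print(s["force"],s["tcp_pos"],s["ee_rot"],s["width"],s["clock"])
H,S,V=cv2.split(cv2.cvtColor(d["image"],cv2.COLOR_RGB2HSV))
for a,c,m in blobs(((H<8)|(H>172))&(S>150)&(V>50),100): print("red",a,c,onz(d,c,s["tcp_pos"][2]+.024))
for nm,mk,z in(("wood",(H>5)&(H<17)&(S>70)&(V>60),.042),("gold",(H>=17)&(H<28)&(S>150),.042),("grey",(S<60)&(V>60),.046)):
    for a,c,m in blobs(mk,60):
        if c[1]>330 or a>60000: continue
        k,_=cv2.findContours(m.astype(np.uint8),cv2.RETR_EXTERNAL,cv2.CHAIN_APPROX_NONE); e=cv2.fitEllipse(cv2.convexHull(k[0])); print(nm,a,e,onz(d,e[0],z))
E
```

```text
[ 1.03727284 -0.25049236 -0.14996704] [0.47803659 0.2361416  0.161578  ] [ 9.99998724e-01 -1.35347721e-03  8.43248296e-04  9.28335199e-05] 0.027926582753720224 16.825
red 7367 [284.89371522 291.32930637] [0.48408374 0.23525949 0.185578  ]
wood 15995 ((285.6771545410156, 99.21311950683594), (151.31915283203125, 156.90135192871094), 179.01515197753906) [0.54477847 0.2342692  0.042     ]
gold 903 ((285.761962890625, 102.80817413330078), (49.10702896118164, 50.531219482421875), 176.95640563964844) [0.54252063 0.23421891 0.042     ]
grey 930 ((285.6952819824219, 102.91622924804688), (33.70162582397461, 34.597530364990234), 14.31745433807373) [0.54246798 0.23427946 0.046     ]
grey 508 ((336.8110656738281, 264.1137390136719), (16.421283721923828, 49.390464782714844), 159.2276611328125) [0.43060482 0.19789051 0.046     ]
grey 110 ((340.2588806152344, 287.908447265625), (11.360201835632324, 19.362951278686523), 28.666439056396484) [0.41181237 0.19476298 0.046     ]
```

View pics/w6.png

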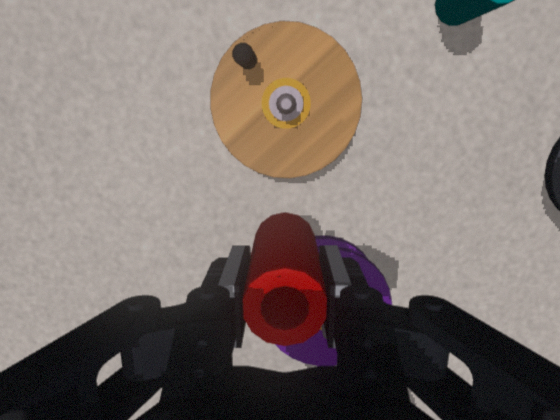

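The collar is held upright, its top ring near (285,307). The pin is at (286,103), the peg at (243,55).

```bash
python3 - <<'E'
import pickle
from h import *
d=pickle.load(open("w6.pkl","rb")); print(d["position"],R.from_quat(d["rotation"]).as_matrix().round(3))
im=d["image"];H,S,V=cv2.split(cv2.cvtColor(im,cv2.COLOR_RGB2HSV)); red=((H<8)|(H>172))&(S>150)
print(V[240:345:6,285],V[306,240:332:5])
for th in(140,170,190):
  for a,c,m in blobs(red&(V>th),200):
    k,_=cv2.findContours(m.astype(np.uint8),cv2.RETR_CCOMP,cv2.CHAIN_APPROX_NONE)
    for q in k:
        if len(q)>40: e=cv2.fitEllipse(cv2.convexHull(q)); print(th,a,e,onz(d,e[0],.1856))
c=(im[96:112,279:295].mean(2)); print(c.astype(int))
print(onz(d,(286.5,103.5),.076))
E
```

```text
[0.54342089 0.23534387 0.29617437] [[-0.003 -0.966 -0.257]
 [-1.     0.003  0.   ]
 [ 0.001  0.257 -0.966]]
[ 82  84  83  82  81 170 162 150  61  63  65  64  63  62  65  94 100 102] [ 36 100 100 101  88  58  60  64  58  64  66  66  59  60  97 100 101  91
  31]
140 967 ((284.83868408203125, 283.21044921875), (26.852331161499023, 69.07008361816406), 93.86591339111328) [0.48697547 0.2352694  0.1856    ]
[[126  98  94  93  96  96  99  95  99  94  91  84  82 100 132 159]
 [ 95  90  93 100  99 103 105 107 107 100  95  88  83  86 104 136]
 [ 91  92  97 102 113 125 128 135 129 115  98  93  85  80  84 103]
 [ 92  98 102 117 135 145 151 155 149 140 118  99  89  81  77  82]
 [ 91 100 114 134 149 154 158 161 157 152 141 114  88  77  73  75]
 [ 93 103 127 151 155 157 160 159 159 157 151 137 101  75  76  71]
 [ 95 109 138 154 157 158 157 158 158 157 158 149 111  75  71  73]
 [ 96 112 141 155 158 159 157 157 156 157 154 153 123  83  71  67]
 [ 88 105 141 157 161 159 159 156 156 157 157 152 122  80  72  69]
 [ 85 104 132 156 158 157 157 157 156 158 156 145 107  72  70  65]
 [ 80  92 121 153 159 156 157 157 157 153 149 129  87  67  65  65]
 [ 79  86 102 133 151 155 155 155 158 150 132  98  71  69  66  65]
 [ 78  75  83  98 129 137 146 151 141 127 105  78  70  68  63  70]
 [ 71  72  73  77  91 101 107 111 100  88  80  71  69  68  67  76]
 [ 83  72  69  74  70  73  74  75  71  69  67  66  65  66  75  92]
 [ 99  74  70  67  66  70  70  65  67  62  59  64  67  78  94 101]]
[0.54226235 0.23395397 0.076     ]
```

Request:
move_arm:
  plan:
    - [[3,0.1,0],[0,0,0]]
    - [[6,0.1,0],[0,0,0]]
    - [[6.4,0.1,1],[0,0,0]]
    - [[6.4,0.1,2.5],[0,0,0]]
    - [[6.4,0.1,3.8],[0,0,0]]
    - [[6.4,0.1,3.8],[0,0,0]]
    - [[6.4,0.1,3.8],[0,0,0]]
    - [[6.4,0.1,3.8],[0,0,0]]

```text
clock: 17.82
tcp_pos: [0.5405, 0.2365, 0.1238]
ee_rot: [1.0, 0.0, 0.0, -0.0]
force: [-1.2, 0.8, -0.6]
width: 0.0279
grasp_force: 59.5
```

```bash
python3 - <<'E'
from station import snapshot,ctrl
from h import *
s=ctrl.sense(); print(s["tcp_pos"],s["force"],s["ee_rot"],s["clock"])
d=snapshot("scene"); c=proj(d,[.543,.235,.09]).astype(int); im=d["image"][c[1]-50:c[1]+50,c[0]-60:c[0]+60,::-1]
cv2.imwrite("pics/s7.png",cv2.resize(im,None,fx=6,fy=6,interpolation=cv2.INTER_CUBIC))
E
```

```text
[0.54046216 0.23648639 0.12379279] [-1.19020995  0.84055963 -0.64050632] [ 9.99999879e-01  2.95763892e-05  4.23213140e-04 -2.48198988e-04] 17.825
```

View pics/s7.png

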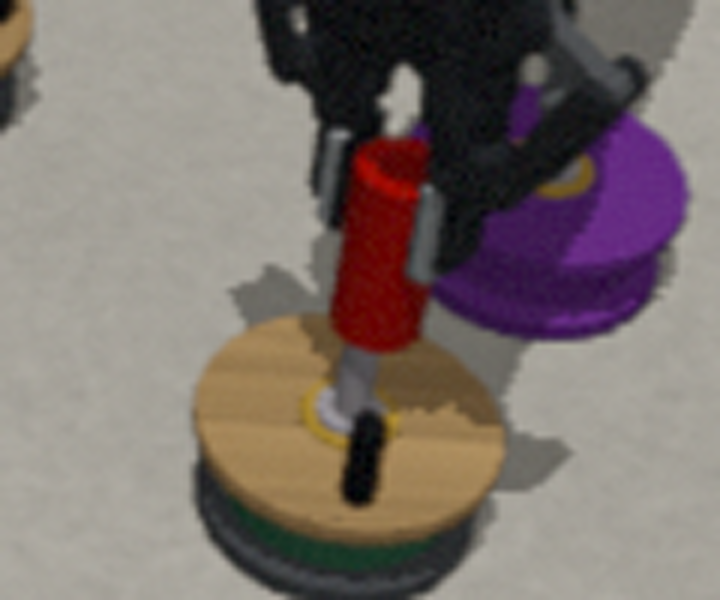

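The crop shows the collar hanging above the pin, but its axis sits to the right of the pin by more than expected. I'll measure both in the scene view before going down.

```bash
python3 - <<'E'
from station import snapshot,ctrl
from h import *
d=snapshot("scene"); H,S,V=cv2.split(cv2.cvtColor(d["image"],cv2.COLOR_RGB2HSV))
for z in(.046,.076,.083,.13): print(z,"pin",proj(d,[.5424,.2340,z]),"collar@tcp",proj(d,[.5405,.2365,z]))
red=((H<8)|(H>172))&(S>150)&(V>40)
for a,c,m in blobs(red,100):
    r=np.argwhere(m); print("red",a,c); 
    for y in range(r[:,0].min(),r[:,0].max()+1,3): xs=r[r[:,0]==y,1]; print(y,xs.min(),xs.max(),end="; ")
    print()
y0=int(proj(d,[.5424,.234,.046])[1])
for y in range(y0-14,y0+5,1): print(y,d["image"][y,358:386].mean(1).astype(int))
gold=(H>=17)&(H<28)&(S>150)
for a,c,m in blobs(gold,20):
    r=np.argwhere(m); print("gold",a,c,r.min(0),r.max(0))
E
```

```text
0.046 pin [371.43471965 283.00551959] collar@tcp [373.07752189 283.21348503]
0.076 pin [373.54430616 271.55736118] collar@tcp [375.21793422 271.76503497]
0.083 pin [374.04769916 268.82558279] collar@tcp [375.728687   269.03316522]
0.13 pin [377.54273702 249.85895261] collar@tcp [379.27486676 250.06566947]
red 443 [376.90744921 256.58013544]
239 375 382; 242 372 385; 245 372 385; 248 372 383; 251 371 382; 254 371 382; 257 371 381; 260 370 381; 263 370 383; 266 370 384; 269 369 383; 272 371 383; 
269 [111 121 126 129 124 114  86  81  82  83  77  55  39  34  46  37  40  37
  43  43  36  34  37  33  29  38  74 106]
270 [125 125 125 127 127 116  83  81  81  83  74  54  42  45  36  43  41  35
  35  35  34  34  35  35  34  47  81 108]
271 [123 123 119 120 122 121 105  82  76  78  82  68  43  33  34  38  39  36
  41  36  42  39  33  40  34  56  88 107]
272 [124 125 122 119 121 122 120 106  81  76  76  74  72  44  42  40  42  39
  38  41  37  34  41  40  35  52  78  95]
273 [129 129 128 124 123 123 123 109  79  76  71  76  74  64  54  53  47  41
  34  37  34  40  36  43  60  75  76  79]
274 [
[... 1187 characters left out ...]
4 [120 120 119 118 121 113 105 116 124 133 149 137 107  98  97  88  61  54
  70  93 106  86  97 106  99 117 109  85]
285 [118 119 120 122 120 113 104 114 115 125 150 152 139 112  87  52  28  24
  29  62 100 120 120 121 120 122 121 118]
286 [122 119 119 118 116 107  99 108 113 109 123 143 152 142 104  33  19  17
  22  37  81 115 115 122 121 121 119 120]
287 [130 129 130 129 130 126 123 112 114 113 110 116 126 125  92  27  20  24
  21  21  67 103 108 116 115 116 118 117]
gold 316 [172.44620253 206.53481013] [198 161] [215 183]
gold 27 [296.81481481 218.03703704] [214 291] [220 304]
gold 29 [366.89655172 285.89655172] [279 364] [290 372]
gold 3182 [207.34978001 354.25361408] [281 120] [419 295]
```

Request:
move_arm:
  plan:
    - [[0.2,0.2,0],[0,0,0]]
    - [[0.2,0.2,0],[0,0,0]]
    - [[0.2,0.2,0.4],[0,0,0]]
    - [[0.2,0.2,0.7],[0,0,0]]
    - [[0.2,0.2,0.7],[0,0,0]]

```text
clock: 18.55
tcp_pos: [0.5419, 0.2342, 0.1158]
ee_rot: [1.0, -0.0, -0.0, 0.0]
force: [-0.1, -0.3, -0.4]
width: 0.028
grasp_force: 59.5
```

Request:
move_arm:
  plan:
    - [[0,0,0.2],[0,0,0]]
    - [[0,0,0.4],[0,0,0]]
    - [[0,0,0.4],[0,0,0]]

```text
clock: 18.92
tcp_pos: [0.5422, 0.2342, 0.1121]
ee_rot: [1.0, -0.0, -0.0, 0.0]
force: [0.4, 0.5, -0.8]
width: 0.0277
grasp_force: 59.5
```

Request:
move_arm:
  plan:
    - [[0,0,0.2],[0,0,0]]
    - [[0,0,0.4],[0,0,0]]
    - [[0,0,0.6],[0,0,0]]
    - [[0,0,0.6],[0,0,0]]

```text
clock: 19.42
tcp_pos: [0.5422, 0.2342, 0.1061]
ee_rot: [1.0, -0.0, -0.0, 0.0]
force: [0.1, -0.5, 0.0]
width: 0.0278
grasp_force: 59.5
```

Request:
move_arm:
  plan:
    - [[0,0,0.2],[0,0,0]]
    - [[0,0,0.4],[0,0,0]]
    - [[0,0,0.6],[0,0,0]]
    - [[0,0,0.8],[0,0,0]]
    - [[0,0,1.0],[0,0,0]]
    - [[0,0,1.2],[0,0,0]]
    - [[0,0,1.2],[0,0,0]]

```text
clock: 20.3
tcp_pos: [0.5422, 0.2342, 0.0941]
ee_rot: [1.0, -0.0, -0.0, 0.0]
force: [-0.4, 0.6, 0.4]
width: 0.028
grasp_force: 59.5
```

Request:
move_arm:
  plan:
    - [[0,0,0.2],[0,0,0]]
    - [[0,0,0.4],[0,0,0]]
    - [[0,0,0.5],[0,0,0]]
    - [[0,0,0.6],[0,0,0]]
    - [[0,0,0.6],[0,0,0]]

```text
clock: 20.92
tcp_pos: [0.5422, 0.2342, 0.0885]
ee_rot: [1.0, -0.0, -0.0, -0.0]
force: [0.2, 0.4, 2.2]
width: 0.0279
grasp_force: 59.9
```

Request:
move_arm:
  plan:
    - [[0,0,0.05],[0,0,0]]
    - [[0,0,0.05],[0,0,0]]

```text
clock: 21.18
tcp_pos: [0.5423, 0.2342, 0.0885]
ee_rot: [1.0, -0.0, -0.0, -0.0]
force: [-1.2, -0.6, 6.6]
width: 0.028
grasp_force: 60.4
```

Seated on the shoulder. I'll open the fingers and lift away.

Request:
move_arm:
  plan:
    - [[0,0,0],[0,0,0]]
    - [[0,0,0],[0,0,0]]
    - [[0,0,0],[0,0,0]]
    - [[0,0,-1],[0,0,0]]
    - [[0,0,-4],[0,0,0]]
    - [[0,0,-8],[0,0,0]]
    - [[-3,0,-11],[0,0,0]]
    - [[-6,0,-11],[0,0,0]]
    - [[-6,0,-11],[0,0,0]]
  grip: 6.5

```text
clock: 22.3
tcp_pos: [0.4798, 0.2343, 0.1986]
ee_rot: [1.0, 0.001, -0.001, -0.0]
force: [-0.6, -0.9, 0.1]
width: 0.0651
grasp_force: 0.0
```

```bash
python3 - <<'E'
from station import snapshot,ctrl
from h import *
s=ctrl.sense(); print(s["tcp_pos"],s["force"],s["width"],s["clock"])
d=snapshot("scene"); w=snapshot("wrist")
c=proj(d,[.543,.235,.08]).astype(int); im=d["image"][c[1]-50:c[1]+50,c[0]-60:c[0]+60,::-1]
a=cv2.resize(im,(480,400),interpolation=cv2.INTER_CUBIC)
cv2.imwrite("pics/f8.png",np.hstack([a,cv2.resize(w["image"][:300,130:440,::-1],(310,400))]))
H,S,V=cv2.split(cv2.cvtColor(d["image"],cv2.COLOR_RGB2HSV))
for z in(.046,.111): print(z,proj(d,[.5424,.2345,z]))
for a,c,m in blobs((((H<8)|(H>172))&(S>150)&(V>40)),100): r=np.argwhere(m); print(a,c,r.min(0),r.max(0))
E
```

```text
[0.47979559 0.2342972  0.19858415] [-0.59690044 -0.91375361  0.13771365] 0.06505630450339356 22.3
0.046 [371.64051693 283.14028554]
0.111 [376.3206872  257.79297688]
463 [374.35853132 269.67818575] [254 365] [287 384]
```

View pics/f8.png

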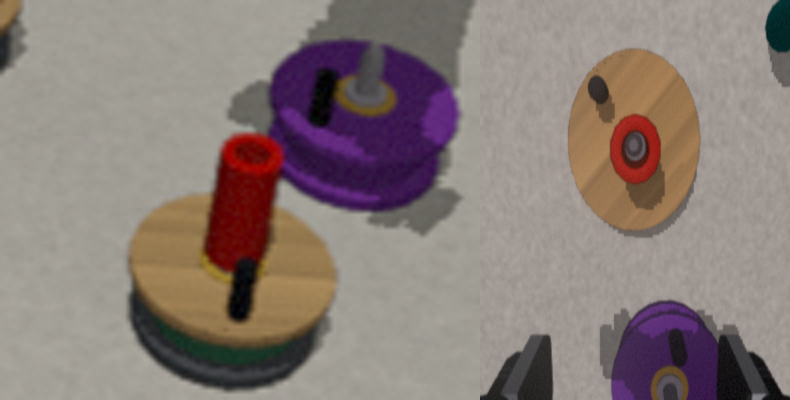

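The collar stands upright over the pin on its shoulder: left panel base at (237,262), right panel ring at (635,148) with the pin inside it. The gripper is clear, so I'm handing in.

```bash
python3 -c "
from station import job
print(job.sign_off())"
```

```text
the job is handed in; nothing more can be done
None
```

The winder nearest the glue bottle (about x 0.542, y 0.234) drags, at 7–9 N on the peg against about 0 N for the other two; the red collar stands released on its shoulder, and the job is handed in at about 22 s (verdict not shown).

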